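Close the foot pump's filler and prime it

ROBOT

A 7-joint arm with a two-finger parallel gripper is mounted at the origin on the work surface. World frame = base frame: x ahead of the robot, y to its left, z up, the work surface at z = 0. Lengths are in m, angles in degrees, forces in N, time in s.
With the tool pointing down it reaches from about 0.4 to 0.85 m from the base axis. Payload 6.9 kg.
Tool frame: the origin (TCP) lies midway between the tips of the shut fingers; the grasp point (between the pads) lies 19 mm behind it; z points along the fingers, y is the direction in which the jaws open and shut (so a half turn about z gives the same grasp; the last joint's range is limited). The gripper opens to 85 mm and grips with 20 to 120 N. Pads are 22 mm wide; open, the fingers measure 114 mm over their backs; the gripper's body (76 mm by 85 mm) begins 54 mm behind the grasp point. The pads swing forward as they close: fully open they stand 13 mm farther back than shut.
Start: joints at [69.586, 29.078, -13.613, 85.955, 7.202, 65.827, -8.869], TCP at [0.278, -0.56, 0.231] pointing down, gripper open.
Joint ranges: [-176.47, 176.47], [-13.61, 117.27], [-81.72, 77.17], [0.22, 143.17], [-87.28, 267.28], [10, 112.55], [-165.47, 165.47]. Speed limits (degrees/s): [136.94, 136.94, 180, 180, 180, 180, 180].

INTERFACE

Orientations are given as [roll, pitch, yaw] about the fixed x, y, z axes, in that order (R = Rz(yaw) Ry(pitch) Rx(roll)).
In Python, from cell import robot gives the robot as it stands. The module is installed in compiled form; this text tells all that it offers.
- The arm moves only by the tool jog_arm, never from a script. Its argument "deltas" is a list of rows, each an object of numbers: "jaw": the closure, from 0 (fully open) to 1 (shut); "tx", "ty", "tz": the shift along the tool's x, y, z in m; "wx", "wy", "wz": the turn, a rotation vector about the tool's x, y, z in degrees. A call has 1 to 12 rows; each row shifts and turns the commanded pose from where the row before left it, along the tool's axes as they then stand; what a row does not reach is not made up. A row lasts 1/10 s, in which the tool goes at most 50 mm and 8.59 degrees, less where a joint would pass 70% of its speed; a pose out of reach is approached as far as the arm can. A call is refused whole if a number of a shift passes 0.05 or a number of a turn 8.59, either way. A call with a gripper value outside its range is refused whole. The fingers move at their own pace and stop on an object; "force" is the grip in N (left out, the last holds). Time passes only in rows, so rows that do not move let the fingers close. It gives the time, the measured TCP pose, the force and the opening at its end, in the units of the state.
- robot.read_state(): the state, without advancing time (a new reading comes with each control period).
- robot.get_image(name): name is "side" or "top"; returns the picture (384x512x3 uint8, red, green, blue); there is no depth.
- robot.camera_model(name): a dict with "mtx" (3x3 intrinsics, pixels), "dist_coeffs" ([k1, k2, p1, p2, k3] as OpenCV has them; the pictures are not rectified), "pose" (4x4, takes a point from camera to world coordinates). Camera axes: x right, y down, z forward; pixel columns grow to the right and rows downward; lengths in m; the calibration is good to about 2 mm. A picture is of the moment at which its call begins. camera_model takes no time and is no camera call.
- robot.close_job(): hands the job in, once; it reports no verdict.
The state is a dict: "time_s": time; "joint_positions": joint angles; "qvel": joint speeds; "joint_torque": joint torques, N m; "tool_pos": TCP position; "eef_rot": TCP orientation; "ft_force": force on the tool from outside, world axes, zero at the start; "ft_torque": the same for the moment, N m; "opening": finger opening in m.
Only numpy, scipy, OpenCV 4.12 (cv2) and the standard library are available. Lean on these libraries where they do the work, as an engineer would, in place of code of your own. Each camera call takes 0.05 s, during which the arm holds its last target. There are 200 camera calls.

TASK

The foot pump for the testing machine's grips has been topped up with oil. Put the filler cap on its neck, push it down against the spring and turn it about a quarter turn clockwise until it locks, without forcing it; then press the pump's pedal fully down to its stop and let it come back up. Do not work the pedal while the filler is open, and leave the other things on the granite table where they are.

Things in the scene. Friction and masses are not known exactly. Their poses are not given: they have to be found in the camera images.
- cap_mid (a point): Loose steel filler cap standing upright, 80 mm in diameter, 64 mm tall, 0.2 to 0.37 kg. On its flat head, 32 mm above the granite, stands a straight grip bar 64 mm long, 16 mm thick, 32 mm high, centred on the axis. The point is on the axis at mid-height, in the head's top face. Its x axis runs along the bar, z up; half a turn about z changes nothing.
- cap: Filler cap; origin at the centre of its underside, level with the lower edge of its skirt (25 mm high, inside diameter 72 mm; the head above it is 7 mm thick). Inside is a stem 32 mm in diameter with a tapered foot that ends level with the skirt; two ears on it, 12 mm wide and 6 to 12 mm above this point, reach out to 25.5 mm exactly under the two ends of the grip bar.
- neck (a point): Filler neck on the pump's tank: an upright steel tube 64 mm in outside diameter, standing 31 mm above its bolted collar. The point is the centre of its mouth, level with the rim, 152 mm above the granite. Axes are the pump's: y along its length towards the tank end, x across, z up. Locked, the cap's bar lies along this y axis and the cap's mid point is 14 mm above the rim.
- slot (a point): Middle of one of the two opposite 16 mm wide entry slots in the neck's inner flange, level with the rim, 23.5 mm from the neck's centre. The line through it and the neck's centre is where the grip bar must lie for the ears to go in; it is turned 170 degrees anticlockwise from the neck's x axis, seen from above. The ears have 2 mm play on each side, the stem 1.5 mm all round.
- spring_disc (a joint): Travel in m of the sprung pressure disc in the neck. 0: free; it meets the cap's stem with the cap's mid point 21 mm above the rim, and an unlocked cap rises back to there. 0.014: cap pushed in till its head meets the rim, mid point at 7 mm; from 10 mm down it can be turned. Pushing takes about 4 N at first, 10 N at the end. About 0.007 when locked.
- pump: Foot pump, 330 mm long, 170 mm wide, fixed on the granite; origin under its centre, y towards the tank end. Pushed in at the slots, the cap turns only clockwise from above, 80 degrees (1.40 rad), to a stop; let up there, it springs up 7 mm into two pockets with a click, its bar along the pump's length, and cannot turn back.
- tread (a point): Middle of the ribbed rubber tread on top of the pedal, a plate 85 mm wide, 150 mm long, hinged near the tank, its free end towards the pump's -y. 118 mm from the hinge, 129 mm above the granite with the pedal up, 33 mm lower at the stop. Rubber reaches 38 mm towards the free end (with a 9 mm lip) and 46 mm the other way. Takes 6 N at first, 14 N at the stop.
- pedal (a joint): Hinge angle of the sprung pedal in rad: 0 when up (sloping upwards to its free end), 0.28 pressed fully down on its stop, where it lies level.
- funnel_mid (a point): Bystander: grey plastic funnel standing mouth down, 110 mm across and 135 mm tall; the point is on its axis 60 mm above the granite. The cap and the funnel stand on opposite sides of the pump, either way round.
- oil_bottle: Bystander: white oil bottle 86 mm in diameter and 210 mm tall; origin at the centre of its underside.
- wrench: Bystander: open-ended wrench, 190 mm, lying beyond the right-hand place; origin under its middle.
- caliper: Bystander: digital caliper, 235 mm, lying beyond the pump.
- bracket_a: Bystander: galvanised U bracket 70 x 55 x 45 mm, standing on its two legs; origin at the centre of its underside.
- bracket_b: Bystander: another such U bracket.
- bracket_c: Bystander: another such U bracket.
- vblock: Bystander: steel V-block 70 x 60 x 52 mm; origin at the centre of its underside.
There are look-alikes about, which are no part of the job. Leave any green or orange look-alike of the cap alone.

How it is judged:
By the outcome, as a careful person would: the job done as asked, in the order asked, and still so for the second after the job is handed in, with the robot touching nothing.
It also fails if it takes over 61 s, if anything falls off the work surface, if the arm or the gripper's body presses on something with over 40 N, if the wrist force passes 120 N, or if a joint passes its speed limit or range.

## Working session

There is one attempt and no reset: what is moved stays moved. The work goes in short steps, Python scripts to look and compute and a tool call to move; the robot and the scene stay as the last step left them, time stands still between calls to the robot, and variables do not carry over. Pictures are saved under pics/ and viewed, about 8 in all and at most 12, crops included, and the job is handed in when it is done.

Besides the shell and the picture viewer there is one more tool, called after "Emit:" in YAML: its name, and indented under it one key for each argument. jog_arm: Moves the arm, as the interface text tells. Its arguments: {"type":"object","properties":{"deltas":{"type":"array"},"force":{"type":"number"}},"required":["deltas"]}

```bash
mkdir -p pics
cat > h.py <<'E'
import numpy as np,cv2
from cell import robot
def snap(n,f):
    im=robot.get_image(n); cv2.imwrite('pics/'+f,cv2.cvtColor(im,cv2.COLOR_RGB2BGR)); return im
def ray(n,p,z):
    m=robot.camera_model(n);K=np.array(m['mtx']);T=np.array(m['pose'])
    u=cv2.undistortPoints(np.array([[p]],float),K,np.array(m['dist_coeffs']))[0,0]
    d=T[:3,:3]@[u[0],u[1],1];return T[:3,3]+d*(z-T[2,3])/d[2]
def proj(n,P):
    m=robot.camera_model(n);T=np.linalg.inv(np.array(m['pose']))
    return cv2.projectPoints(np.array(P,float).reshape(-1,3),cv2.Rodrigues(T[:3,:3])[0],T[:3,3],np.array(m['mtx']),np.array(m['dist_coeffs']))[0][:,0]
E
python3 - <<'E'
from h import *
for n in('top','side'):
    im=snap(n,n+'0.png'); cv2.imwrite('pics/'+n+'0b.png',cv2.resize(cv2.imread('pics/'+n+'0.png'),(768,576),interpolation=cv2.INTER_CUBIC))
    m=robot.camera_model(n);print(n,np.round(m['pose'],3).tolist(),np.round(m['mtx'],1).tolist())
print(robot.read_state())
E
```

```text
top [[0.022, -0.998, 0.051, 0.463], [-1.0, -0.022, 0.002, -0.006], [-0.001, -0.051, -0.999, 1.402], [0.0, 0.0, 0.0, 1.0]] [[395.3, 0.0, 264.3], [0.0, 395.3, 181.1], [0.0, 0.0, 1.0]]
side [[0.987, -0.128, 0.1, 0.367], [-0.161, -0.696, 0.7, -1.003], [-0.02, -0.707, -0.707, 1.143], [0.0, 0.0, 0.0, 1.0]] [[367.2, 0.0, 258.2], [0.0, 367.2, 196.3], [0.0, 0.0, 1.0]]
{'time_s': 0.1, 'joint_positions': array([ 69.58697955,  29.12012041, -13.61018341,  86.00284511,
         7.20315527,  65.82894298,  -8.86892855]), 'qvel': array([ 0.05039025, -0.03365981, -0.06849912, -0.13136748, -0.02188578,
       -0.06419143, -0.00040951]), 'joint_torque': array([-4.89054844e-03, -6.21835756e+01, -2.19454251e+00, -2.50205362e+01,
        1.25816776e-02,  7.80047063e-03,  6.33746197e-06]), 'tool_pos': array([ 0.27818843, -0.55916055,  0.23052435]), 'eef_rot': array([-1.79907071e+02,  2.68264362e-03,  2.64598497e+01]), 'ft_force': array([-0.68726605, -0.5941647 ,  0.06260974]), 'ft_torque': array([ 0.01356806,  0.02020663, -0.00118547]), 'opening': 0.08534726374490864}
```

View pics/top0b.png

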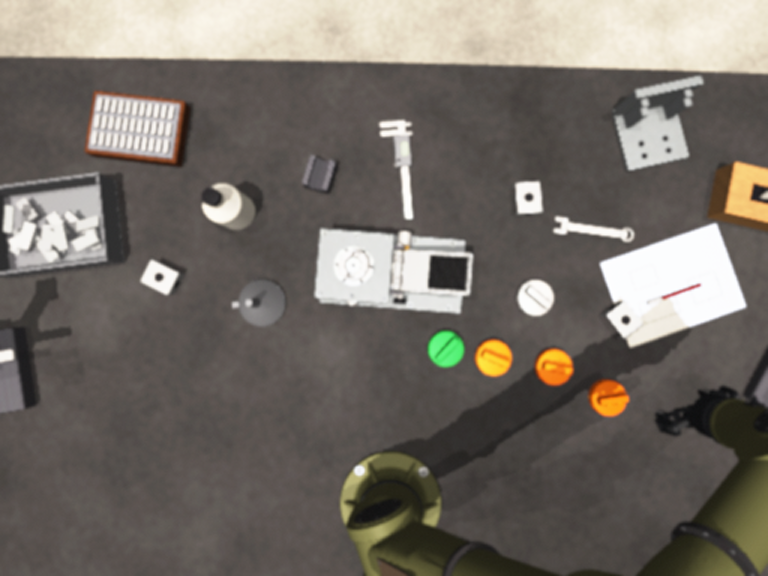

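View pics/side0b.png

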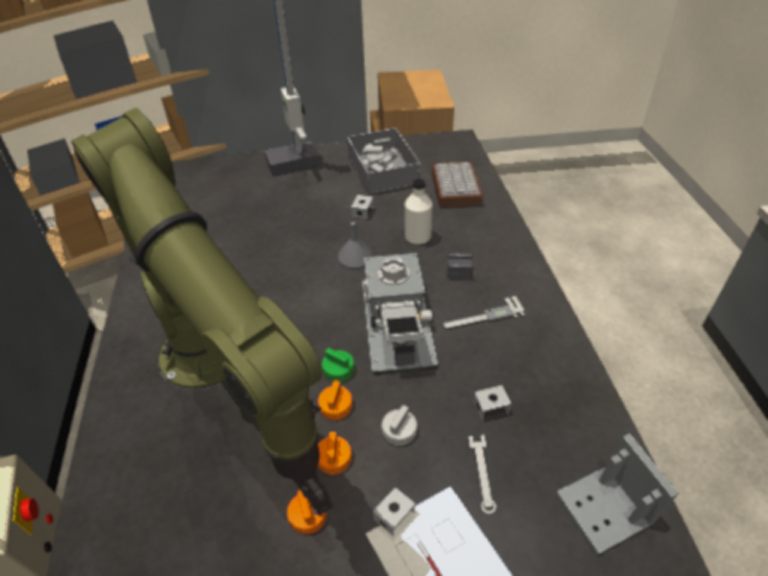

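The top view shows the steel cap at about (357,198) in original pixels and the neck at about (235,177), with the pedal tread at about (299,182). The green and orange caps are the look-alikes. I'll enlarge the cap and neck in both views.

Run:
```python
from h import *
a=cv2.imread('pics/top0.png');b=cv2.imread('pics/side0.png')
c=lambda im,x,y,w=50,h=37:cv2.resize(im[y:y+h,x:x+w],(400,296),interpolation=cv2.INTER_CUBIC)
o=np.vstack([np.hstack([c(a,332,180),c(a,210,158)]),np.hstack([c(b,241,262),c(b,237,160)])])
cv2.imwrite('pics/crop.png',o)
# segment cap
for n,im,(x,y,w,h) in(('top',a,(335,180,45,37)),):
    g=im[y:y+h,x:x+w].min(2);m=(g>150).astype(np.uint8)
    k,l,s,ce=cv2.connectedComponentsWithStats(m);i=1+s[1:,4].argmax();print(s[i],ce[i]+[x,y])
    e=cv2.fitEllipse(max(cv2.findContours((l==i).astype(np.uint8),0,1)[0],key=len));print(e)
    print(ray(n,ce[i]+[x,y],.032))
print(ray('top',(235.3,177),.152),ray('top',(299,182),.129),ray('side',(392/1.5,268/1.5),.152))
```

```text
[ 10   6  24  25 464] [356.65301724 198.18103448]
((21.659900665283203, 18.1953182220459), (23.257829666137695, 23.642881393432617), 179.56402587890625)
[ 0.48005872 -0.32474968  0.032     ]
[0.53704838 0.08859915 0.152     ] [ 0.52685709 -0.11538541  0.129     ] [0.53606251 0.0746069  0.152     ]
```

View pics/crop.png

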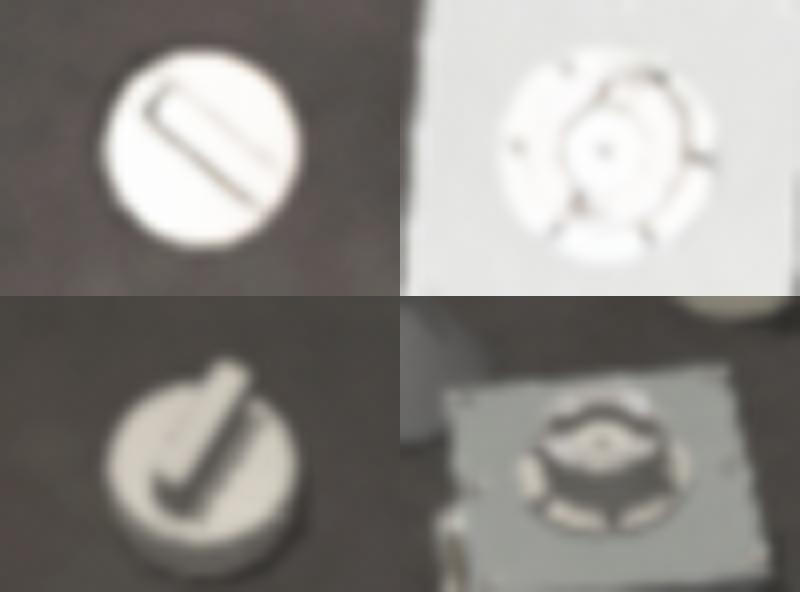

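```bash
cat > m.py <<'E'
from h import *
from scipy.optimize import minimize
a=cv2.imread('pics/top0.png');b=cv2.imread('pics/side0.png')
th=np.linspace(0,2*np.pi,60)
def circ(x,y,r,z): return np.c_[x+r*np.cos(th),y+r*np.sin(th),0*th+z]
def lsd(im,n,x,y,w,h,z,mn):
    g=cv2.cvtColor(im,cv2.COLOR_BGR2GRAY)[y:y+h,x:x+w]
    L=cv2.createLineSegmentDetector().detect(cv2.resize(g,None,fx=4,fy=4,interpolation=cv2.INTER_CUBIC))[0][:,0]
    for l in L:
        p=(l[:2]+.5)/4-.5+[x,y];q=(l[2:]+.5)/4-.5+[x,y];n_=np.linalg.norm(p-q)
        if n_>mn:
            P,Q=ray(n,p,z),ray(n,q,z);d=Q-P;print(n,np.round(p,1),np.round(q,1),'len%.3f yaw%.1f'%(np.hypot(*d[:2]),np.degrees(np.arctan2(d[1],d[0]))%180),np.round(P[:2],3),np.round(Q[:2],3))
E
python3 - <<'E'
from m import *
lsd(a,'top',205,145,115,70,.1,22)
print('cap');lsd(a,'top',335,180,45,37,.05,7)
# cap silhouette fit, both views
S=4
def mask(im,x,y,w,h,t):
    return cv2.resize((im[y:y+h,x:x+w].min(2)).astype(np.float32),None,fx=S,fy=S,interpolation=cv2.INTER_LINEAR)>t
V=[('top',(338,180,42,37),mask(a,338,180,42,37,120))]
ms=mask(b,241,262,50,37,100)
V2=V+[('side',(241,262,50,37),ms)]
def cost(p,V):
    c=0
    for n,(x,y,w,h),m in V:
        o=np.zeros(m.shape,np.uint8)
        f=lambda P:np.round(((proj(n,P)-[x,y]+.5)*S-.5)*16).astype(np.int32)
        cv2.fillConvexPoly(o,cv2.convexHull(f(np.r_[circ(*p,.04,.032),circ(*p,.04,.0)])),1,shift=4)
        if n=='side':
            y0=np.radians(52);u=np.array([np.cos(y0),np.sin(y0)]);v=np.array([-u[1],u[0]])
            B=[[*(p+i*.032*u+j*.008*v),k] for i in(-1,1) for j in(-1,1) for k in(.032,.064)]
            cv2.fillConvexPoly(o,cv2.convexHull(f(B)),1,shift=4)
        c+=np.count_nonzero(o.astype(bool)^m)/m.size
    return c
for W in(V,V2[1:],V2):
    r=minimize(cost,[.478,-.325],args=(W,),method='Nelder-Mead',options=dict(initial_simplex=[[.478,-.325],[.486,-.325],[.478,-.317]]));print(r.x,r.fun)
# overlay
def ov(im,n,x,y,polys,w=50,h=37):
    c=cv2.resize(im[y:y+h,x:x+w],(400,296),interpolation=cv2.INTER_CUBIC).astype(float)
    g=c.min(2);lo,hi=np.percentile(g,[30,99.5]);c=np.clip((c-lo)/(hi-lo)*230,0,255).astype(np.uint8)
    for P,col in polys: cv2.polylines(c,[np.round(((proj(n,P)-[x,y]+.5)*8-.5)).astype(np.int32)],True,col,1)
    return c
cx,cy=r.x;nx,ny=.536,.0865
y0=np.radians(52);u=np.array([np.cos(y0),np.sin(y0)]);v=np.array([-u[1],u[0]])
R=[[*(r.x+i*.032*u+j*.008*v),.064] for i,j in((1,1),(1,-1),(-1,-1),(-1,1))]
pc=[(circ(cx,cy,.04,.032),(0,0,255)),(circ(cx,cy,.04,0),(0,160,0)),(R,(255,0,0))]
pn=[(circ(nx,ny,.032,.152),(0,0,255)),(circ(nx,ny,.032,.121),(0,160,0))]
cv2.imwrite('pics/ov.png',np.vstack([np.hstack([ov(a,'top',332,180,pc),ov(a,'top',210,158,pn)]),np.hstack([ov(b,'side',241,262,pc),ov(b,'side',237,160,pn)])]))
E
```

```text
top [284.7 192. ] [286.5 169.9] len0.073 yaw176.5 [ 0.494 -0.071] [ 0.567 -0.076]
top [286.3 169.8] [311.6 171.2] len0.084 yaw88.2 [ 0.568 -0.075] [ 0.565 -0.159]
top [309.9 193.3] [285.7 191.6] len0.080 yaw87.1 [ 0.492 -0.154] [ 0.496 -0.075]
top [313.  196.3] [315.1 168.8] len0.091 yaw176.4 [ 0.482 -0.165] [ 0.573 -0.17 ]
top [263.7 155.7] [213.4 151.9] len0.167 yaw86.9 [0.613 0.001] [0.622 0.167]
top [213.  152.3] [209.1 197.4] len0.150 yaw176.7 [0.62  0.168] [0.471 0.177]
top [252.8 204.4] [305.5 208.4] len0.174 yaw86.9 [0.451 0.033] [ 0.442 -0.141]
top [309.4 159.7] [274.2 156.9] len0.117 yaw86.8 [ 0.603 -0.151] [ 0.61  -0.034]
top [306.6 167.6] [270.7 166. ] len0.119 yaw88.7 [ 0.577 -0.142] [ 0.579 -0.024]
top [275.4 163.3] [307.3 163.5] len0.105 yaw90.9 [ 0.589 -0.039] [ 0.59  -0.144]
cap
top [348.4 188.2] [343.4 198.6] len0.040 yaw155.6 [ 0.514 -0.292] [ 0.477 -0.275]
top [344.6 201.6] [351.1 209.8] len0.036 yaw38.9 [ 0.467 -0.28 ] [ 0.44  -0.302]
top [359.6 185.5] [349.4 187.5] len0.036 yaw102.3 [ 0.523 -0.33 ] [ 0.516 -0.295]
top [367.2 190.7] [359.4 185.7] len0.032 yaw58.6 [ 0.506 -0.357] [ 0.523 -0.329]
top [369.5 199.6] [366.9 190.3] len0.033 yaw16.1 [ 0.476 -0.365] [ 0.507 -0.355]
top [351.1 209.2] [359.9 210.4] len0.030 yaw83.4 [ 0.442 -0.302] [ 0.438 -0.332]
top [364.8 207.5] [368.9 200.7] len0.027 yaw150.1 [ 0.449 -0.349] [ 0.472 -0.363]
top [358.8 203. ] [348.4 193.7] len0.048 yaw49.3 [ 0.464 -0.328] [ 0.495 -0.292]
top [351.5 194.3] [363.6 204.4] len0.054 yaw51.5 [ 0.493 -0.303] [ 0.459 -0.345]
[ 0.48067441 -0.32846136] 0.024533462033462034
[ 0.48312036 -0.31928723] 0.05081081081081081
[ 0.48060754 -0.3265564 ] 0.10469916344916344
```

View pics/ov.png

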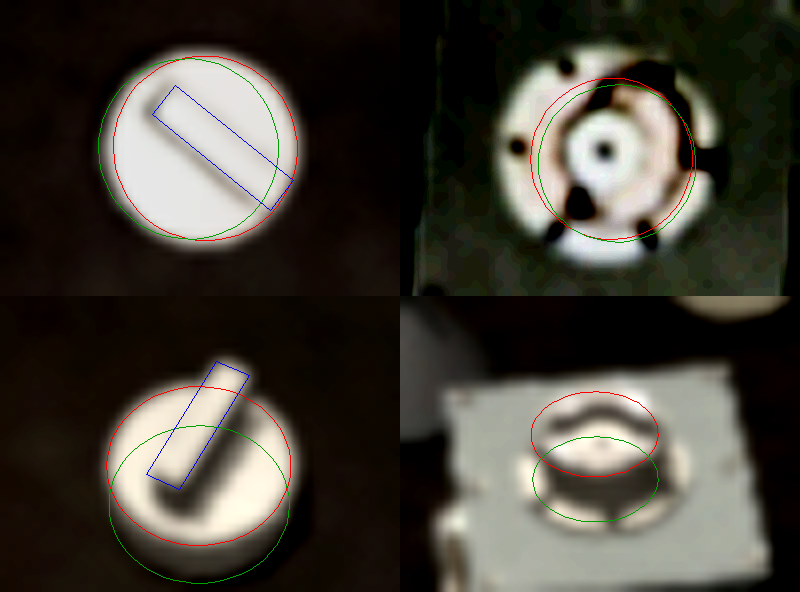

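Measured values, with the top and side overlays agreeing to about 3 mm:

| Item | Value |
|---|---|
| Cap centre | (0.481, -0.326) |
| Cap bar yaw | about 50.5° |
| Neck centre | (0.5395, 0.0895) |
| Pump yaw | about -3.1° |
| Tread centre | (0.529, -0.117) |

First I'll turn to the bar and go over it.

Emit:
jog_arm:
  deltas:
    - {"wz": -8.0}
    - {"wz": -8.0}
    - {"wz": -8.0}
    - {"tx": 0.035}
    - {"tx": 0.035}
    - {"tx": 0.035}
    - {"tx": 0.035}
    - {"tx": 0.035}
    - {"tx": 0.035}
    - {"tx": 0.035}
    - {"tx": 0.035}
    - {"tx": 0.03, "ty": 0.008}

```text
invalid input at $.deltas[0]: expected keys jaw, tx, ty, tz, wx, wy, wz
```

```bash
cat > go.py <<'E'
import sys
from h import *
from scipy.spatial.transform import Rotation as R
s=robot.read_state();x,y,z,yaw=map(float,sys.argv[1:5])
M=R.from_euler('xyz',s['eef_rot'],degrees=True);G=R.from_euler('xyz',[180,0,yaw],degrees=True)
print('t%.1f'%s['time_s'],'pos',np.round(s['tool_pos'],4),'rot',np.round(s['eef_rot'],2),'open%.4f'%s['opening'],'F',np.round(s['ft_force'],1),'T',np.round(s['ft_torque'],2))
print('q',np.round(s['joint_positions'],0))
print('tool delta (goal axes)',np.round(G.inv().apply(np.array([x,y,z])-s['tool_pos']),4),'turn',np.round((M.inv()*G).as_rotvec(degrees=True),2))
E
python3 go.py .4807 -.326 .037 50.5
```

```text
t0.1 pos [ 0.2782 -0.5592  0.2305] rot [-179.91    0.     26.46] open0.0853 F [-0.7 -0.6  0.1] T [ 0.01  0.02 -0.  ]
q [ 70.  29. -14.  86.   7.  66.  -9.]
tool delta (goal axes) [0.3087 0.008  0.1935] turn [-9.000e-02 -2.000e-02 -2.404e+01]
```

All keys are needed in every row.

Emit:
jog_arm:
  deltas:
    - {"jaw": 0, "tx": 0, "ty": 0, "tz": 0, "wx": 0, "wy": 0, "wz": -8.0}
    - {"jaw": 0, "tx": 0, "ty": 0, "tz": 0, "wx": 0, "wy": 0, "wz": -8.0}
    - {"jaw": 0, "tx": 0, "ty": 0, "tz": 0, "wx": 0, "wy": 0, "wz": -8.0}
    - {"jaw": 0, "tx": 0.035, "ty": 0, "tz": 0, "wx": 0, "wy": 0, "wz": 0}
    - {"jaw": 0, "tx": 0.035, "ty": 0, "tz": 0, "wx": 0, "wy": 0, "wz": 0}
    - {"jaw": 0, "tx": 0.035, "ty": 0, "tz": 0, "wx": 0, "wy": 0, "wz": 0}
    - {"jaw": 0, "tx": 0.035, "ty": 0, "tz": 0, "wx": 0, "wy": 0, "wz": 0}
    - {"jaw": 0, "tx": 0.035, "ty": 0, "tz": 0, "wx": 0, "wy": 0, "wz": 0}
    - {"jaw": 0, "tx": 0.035, "ty": 0, "tz": 0, "wx": 0, "wy": 0, "wz": 0}
    - {"jaw": 0, "tx": 0.035, "ty": 0, "tz": 0, "wx": 0, "wy": 0, "wz": 0}
    - {"jaw": 0, "tx": 0.035, "ty": 0, "tz": 0, "wx": 0, "wy": 0, "wz": 0}
    - {"jaw": 0, "tx": 0.03, "ty": 0.008, "tz": 0, "wx": 0, "wy": 0, "wz": 0}
  force: 40

```text
time_s: 1.3
tool_pos: [0.4825, -0.3234, 0.2312]
eef_rot: [-179.9, -0.0, 50.5]
ft_force: [0.2, 0.2, -0.2]
opening: 0.0855
```

```bash
python3 go.py .4807 -.326 .037 50.5
```

```text
t1.3 pos [ 0.4825 -0.3234  0.2312] rot [-1.7994e+02 -1.0000e-02  5.0530e+01] open0.0855 F [ 0.2  0.2 -0.2] T [-0.07 -0.02  0.  ]
q [ 46.  26. -23.  93.  11.  64. -19.]
tool delta (goal axes) [-0.0032  0.0003  0.1942] turn [-0.06 -0.01  0.03]
```

Emit:
jog_arm:
  deltas:
    - {"jaw": 0, "tx": -0.003, "ty": 0, "tz": 0.04, "wx": 0, "wy": 0, "wz": 0}
    - {"jaw": 0, "tx": 0, "ty": 0, "tz": 0.04, "wx": 0, "wy": 0, "wz": 0}
    - {"jaw": 0, "tx": 0, "ty": 0, "tz": 0.04, "wx": 0, "wy": 0, "wz": 0}
    - {"jaw": 0, "tx": 0, "ty": 0, "tz": 0.04, "wx": 0, "wy": 0, "wz": 0}
    - {"jaw": 0, "tx": 0, "ty": 0, "tz": 0.02, "wx": 0, "wy": 0, "wz": 0}
    - {"jaw": 0, "tx": 0, "ty": 0, "tz": 0.012, "wx": 0, "wy": 0, "wz": 0}
    - {"jaw": 0, "tx": 0, "ty": 0, "tz": 0.001, "wx": 0, "wy": 0, "wz": 0}
    - {"jaw": 0, "tx": 0, "ty": 0, "tz": 0, "wx": 0, "wy": 0, "wz": 0}

```text
time_s: 2.1
tool_pos: [0.4805, -0.328, 0.0389]
eef_rot: [180.0, -0.0, 50.5]
ft_force: [0.4, -0.9, 0.0]
opening: 0.0855
```

```bash
python3 go.py .4807 -.326 .037 50.5
python3 - <<'E'
from m import *
a=snap('top','t1.png');b=snap('side','s1.png')
c=lambda n,x,y,w=60,h=45:cv2.resize(cv2.imread('pics/'+n)[y:y+h,x:x+w],(400,300),interpolation=cv2.INTER_CUBIC)
cv2.imwrite('pics/g1.png',np.hstack([c('t1.png',325,175),c('s1.png',236,250)]))
E
```

```text
t2.1 pos [ 0.4805 -0.328   0.0389] rot [ 1.7996e+02 -1.0000e-02  5.0460e+01] open0.0855 F [ 0.4 -0.9  0. ] T [0. 0. 0.]
q [ 43.  38. -18. 105.  18.  39. -25.]
tool delta (goal axes) [ 0.0017 -0.0012  0.0019] turn [ 0.04 -0.01 -0.04]
```

View pics/g1.png

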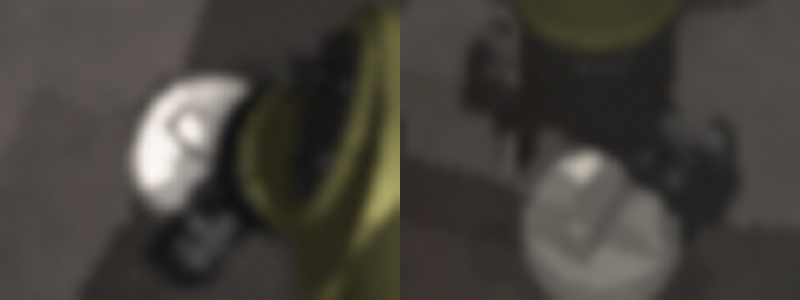

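The fingers stand on either side of the bar, so I'm closing on it.

Emit:
jog_arm:
  deltas:
    - {"jaw": 0, "tx": 0.0015, "ty": -0.001, "tz": 0.002, "wx": 0, "wy": 0, "wz": 0}
    - {"jaw": 1, "tx": 0, "ty": 0, "tz": 0, "wx": 0, "wy": 0, "wz": 0}
    - {"jaw": 1, "tx": 0, "ty": 0, "tz": 0, "wx": 0, "wy": 0, "wz": 0}
    - {"jaw": 1, "tx": 0, "ty": 0, "tz": 0, "wx": 0, "wy": 0, "wz": 0}
    - {"jaw": 1, "tx": 0, "ty": 0, "tz": 0, "wx": 0, "wy": 0, "wz": 0}
    - {"jaw": 1, "tx": 0, "ty": 0, "tz": 0, "wx": 0, "wy": 0, "wz": 0}
    - {"jaw": 1, "tx": 0, "ty": 0, "tz": 0, "wx": 0, "wy": 0, "wz": 0}
    - {"jaw": 1, "tx": 0, "ty": 0, "tz": 0, "wx": 0, "wy": 0, "wz": 0}
    - {"jaw": 1, "tx": 0, "ty": 0, "tz": 0, "wx": 0, "wy": 0, "wz": 0}
  force: 50

```text
time_s: 3.1
tool_pos: [0.4805, -0.3263, 0.0365]
eef_rot: [180.0, -0.0, 50.5]
ft_force: [-0.1, 0.1, 3.6]
opening: 0.0152
```

```bash
python3 go.py .4807 -.326 .037 50.5
```

```text
t3.1 pos [ 0.4805 -0.3263  0.0365] rot [179.97  -0.    50.45] open0.0152 F [-0.1  0.1  3.6] T [-0.07 -0.02 -0.  ]
q [ 43.  38. -18. 106.  18.  39. -25.]
tool delta (goal axes) [ 0.0003  0.     -0.0005] turn [ 0.03 -0.   -0.05]
```

Emit:
jog_arm:
  deltas:
    - {"jaw": 1, "tx": 0, "ty": 0, "tz": -0.01, "wx": 0, "wy": 0, "wz": 0}
    - {"jaw": 1, "tx": 0, "ty": 0, "tz": -0.03, "wx": 0, "wy": 0, "wz": 0}
    - {"jaw": 1, "tx": 0, "ty": 0, "tz": -0.04, "wx": 0, "wy": 0, "wz": 0}
    - {"jaw": 1, "tx": 0, "ty": 0, "tz": -0.04, "wx": 0, "wy": 0, "wz": 0}
    - {"jaw": 1, "tx": 0, "ty": 0, "tz": -0.04, "wx": 0, "wy": 0, "wz": 0}
    - {"jaw": 1, "tx": 0, "ty": 0, "tz": -0.04, "wx": 0, "wy": 0, "wz": 0}
    - {"jaw": 1, "tx": 0, "ty": 0, "tz": 0, "wx": 0, "wy": 0, "wz": 0}

```text
time_s: 3.8
tool_pos: [0.4824, -0.3268, 0.2422]
eef_rot: [179.5, -0.1, 50.5]
ft_force: [-0.0, 0.5, -3.3]
opening: 0.0151
```

Emit:
jog_arm:
  deltas:
    - {"jaw": 1, "tx": 0.015, "ty": -0.01, "tz": 0, "wx": 0, "wy": 0, "wz": 0}
    - {"jaw": 1, "tx": 0.035, "ty": -0.021, "tz": 0, "wx": 0, "wy": 0, "wz": 0}
    - {"jaw": 1, "tx": 0.035, "ty": -0.021, "tz": 0, "wx": 0, "wy": 0, "wz": 0}
    - {"jaw": 1, "tx": 0.035, "ty": -0.021, "tz": 0, "wx": 0, "wy": 0, "wz": 0}
    - {"jaw": 1, "tx": 0.035, "ty": -0.021, "tz": 0, "wx": 0, "wy": 0, "wz": 0}
    - {"jaw": 1, "tx": 0.035, "ty": -0.021, "tz": 0, "wx": 0, "wy": 0, "wz": 0}
    - {"jaw": 1, "tx": 0.035, "ty": -0.021, "tz": 0, "wx": 0, "wy": 0, "wz": 0}
    - {"jaw": 1, "tx": 0.035, "ty": -0.021, "tz": 0, "wx": 0, "wy": 0, "wz": 0}
    - {"jaw": 1, "tx": 0.035, "ty": -0.021, "tz": 0, "wx": 0, "wy": 0, "wz": 0}
    - {"jaw": 1, "tx": 0.035, "ty": -0.021, "tz": 0, "wx": 0, "wy": 0, "wz": 0}
    - {"jaw": 1, "tx": 0.02, "ty": -0.015, "tz": 0, "wx": 0, "wy": 0, "wz": 0}
    - {"jaw": 1, "tx": 0.01, "ty": -0.005, "tz": 0, "wx": 0, "wy": 0, "wz": 0}

```text
time_s: 5.0
tool_pos: [0.5387, 0.095, 0.2351]
eef_rot: [-179.8, 0.1, 50.8]
ft_force: [-0.2, -0.7, -2.8]
opening: 0.0146
```

Emit:
jog_arm:
  deltas:
    - {"jaw": 1, "tx": 0, "ty": 0, "tz": 0, "wx": 0, "wy": 0, "wz": -8}
    - {"jaw": 1, "tx": 0, "ty": 0, "tz": 0, "wx": 0, "wy": 0, "wz": -8}
    - {"jaw": 1, "tx": 0, "ty": 0, "tz": 0, "wx": 0, "wy": 0, "wz": -8}
    - {"jaw": 1, "tx": 0, "ty": 0, "tz": 0, "wx": 0, "wy": 0, "wz": -8}
    - {"jaw": 1, "tx": 0, "ty": 0, "tz": 0, "wx": 0, "wy": 0, "wz": -8}
    - {"jaw": 1, "tx": 0, "ty": 0, "tz": 0, "wx": 0, "wy": 0, "wz": -8}
    - {"jaw": 1, "tx": 0, "ty": 0, "tz": 0, "wx": 0, "wy": 0, "wz": -8}
    - {"jaw": 1, "tx": 0, "ty": 0, "tz": 0, "wx": 0, "wy": 0, "wz": -8}
    - {"jaw": 1, "tx": 0, "ty": 0, "tz": 0, "wx": 0, "wy": 0, "wz": -8}
    - {"jaw": 1, "tx": 0, "ty": 0, "tz": 0, "wx": 0, "wy": 0, "wz": -8}
    - {"jaw": 1, "tx": 0, "ty": 0, "tz": 0, "wx": 0, "wy": 0, "wz": -8}
    - {"jaw": 1, "tx": 0, "ty": 0, "tz": 0, "wx": 0, "wy": 0, "wz": -8}

```text
time_s: 6.2
tool_pos: [0.5398, 0.0896, 0.2353]
eef_rot: [-179.9, -0.1, 146.7]
ft_force: [0.1, -0.6, -1.8]
opening: 0.015
```

```bash
python3 go.py .5395 .0895 .2 166.9
```

```text
t6.2 pos [0.5398 0.0896 0.2353] rot [-1.7987e+02 -6.0000e-02  1.4672e+02] open0.0150 F [ 0.1 -0.6 -1.8] T [ 0.   -0.03 -0.01]
q [ 22.  29. -53.  97.  25.  67.  19.]
tool delta (goal axes) [ 0.0003 -0.0001  0.0353] turn [ -0.12  -0.08 -20.18]
```

Emit:
jog_arm:
  deltas:
    - {"jaw": 1, "tx": 0, "ty": 0, "tz": 0.005, "wx": 0, "wy": 0, "wz": -8}
    - {"jaw": 1, "tx": 0, "ty": 0, "tz": 0.01, "wx": 0, "wy": 0, "wz": -8}
    - {"jaw": 1, "tx": 0, "ty": 0, "tz": 0.01, "wx": 0, "wy": 0, "wz": -4.2}
    - {"jaw": 1, "tx": 0, "ty": 0, "tz": 0, "wx": 0, "wy": 0, "wz": 0}
    - {"jaw": 1, "tx": 0, "ty": 0, "tz": 0, "wx": 0, "wy": 0, "wz": 0}

```text
time_s: 6.7
tool_pos: [0.5401, 0.0902, 0.2108]
eef_rot: [-180.0, -0.1, 166.5]
ft_force: [0.8, 0.7, -1.9]
opening: 0.015
```

```bash
python3 go.py .5395 .0895 .2 166.9
python3 - <<'E'
from m import *
a=snap('top','t2.png');b=snap('side','s2.png')
s=robot.read_state();cx,cy,zt=s['tool_pos'];zm=zt-.0045
def ov(f,n,x,y,polys,w=60,h=45):
    c=cv2.resize(cv2.imread('pics/'+f)[y:y+h,x:x+w],(400,300),interpolation=cv2.INTER_CUBIC)
    c=np.clip(c*1.3,0,255).astype(np.uint8); d=c.copy()
    for P,col in polys: cv2.polylines(d,[np.round(((proj(n,P)-[x,y]+.5)*400/w-.5)).astype(np.int32)],True,col,1)
    return np.vstack([c,d])
nx,ny=.5395,.0895
P=[(circ(cx,cy,.04,zm),(0,0,255)),(circ(cx,cy,.04,zm-.032),(0,160,0)),(circ(nx,ny,.032,.152),(255,0,0)),(circ(nx,ny,.043,.121),(255,0,255))]
cv2.imwrite('pics/p2.png',np.hstack([ov('t2.png','top',205,150,P),ov('s2.png','side',232,150,P)]))
E
```

```text
t6.7 pos [0.5401 0.0902 0.2108] rot [-1.7995e+02 -8.0000e-02  1.6649e+02] open0.0150 F [ 0.8  0.7 -1.9] T [-0.03 -0.09 -0.07]
q [ 24.  32. -58.  99.  29.  66.  34.]
tool delta (goal axes) [ 0.0005 -0.0008  0.0108] turn [-0.05 -0.09 -0.41]
```

View pics/p2.png

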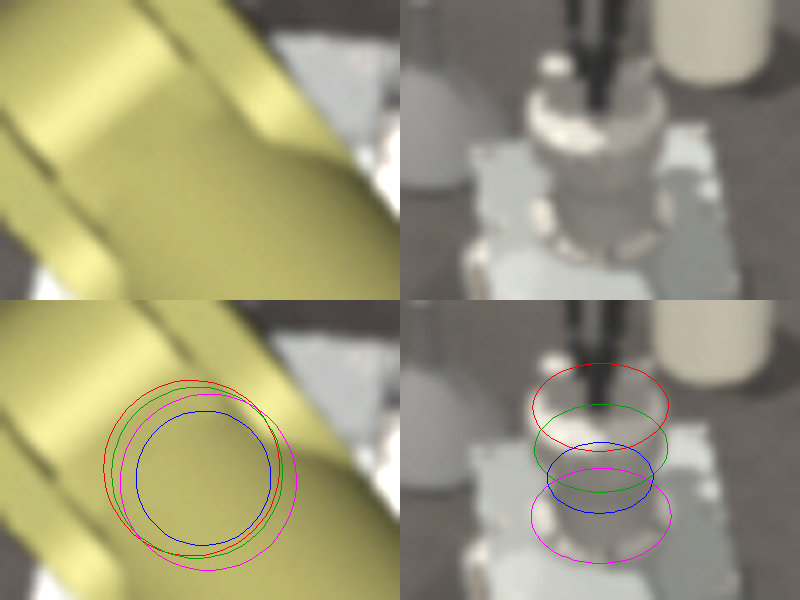

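The side view shows the cap about 1.5 mm towards -x of the TCP, and the collar lies right on its predicted circle. I'll correct for that and come down to just above contact, then feel.

Emit:
jog_arm:
  deltas:
    - {"jaw": 1, "tx": -0.001, "ty": -0.001, "tz": 0.01, "wx": 0, "wy": 0, "wz": -0.4}
    - {"jaw": 1, "tx": 0, "ty": 0, "tz": 0.01, "wx": 0, "wy": 0, "wz": 0}
    - {"jaw": 1, "tx": 0, "ty": 0, "tz": 0.005, "wx": 0, "wy": 0, "wz": 0}
    - {"jaw": 1, "tx": 0, "ty": 0, "tz": 0, "wx": 0, "wy": 0, "wz": 0}
    - {"jaw": 1, "tx": 0, "ty": 0, "tz": 0, "wx": 0, "wy": 0, "wz": 0}

```text
time_s: 7.3
tool_pos: [0.5413, 0.0899, 0.1862]
eef_rot: [180.0, -0.0, 167.1]
ft_force: [0.3, -0.3, -2.4]
opening: 0.015
```

```bash
python3 go.py .541 .0895 .18 166.9
```

```text
t7.3 pos [0.5413 0.0899 0.1862] rot [ 1.7999e+02 -2.0000e-02  1.6707e+02] open0.0150 F [ 0.3 -0.3 -2.4] T [ 0.02 -0.05 -0.01]
q [ 24.  33. -57. 101.  31.  63.  33.]
tool delta (goal axes) [ 0.0002 -0.0004  0.0062] turn [ 0.01 -0.02  0.17]
```

Emit:
jog_arm:
  deltas:
    - {"jaw": 1, "tx": 0, "ty": 0, "tz": 0.002, "wx": 0, "wy": 0, "wz": 0}
    - {"jaw": 1, "tx": 0, "ty": 0, "tz": 0.002, "wx": 0, "wy": 0, "wz": 0}
    - {"jaw": 1, "tx": 0, "ty": 0, "tz": 0.001, "wx": 0, "wy": 0, "wz": 0}
    - {"jaw": 1, "tx": 0, "ty": 0, "tz": 0, "wx": 0, "wy": 0, "wz": 0}

```text
time_s: 7.7
tool_pos: [0.5414, 0.0898, 0.1812]
eef_rot: [180.0, 0.0, 167.1]
ft_force: [0.8, 0.2, -2.3]
opening: 0.0151
```

```bash
python3 go.py .541 .0895 .18 166.9
```

```text
t7.7 pos [0.5414 0.0898 0.1812] rot [179.99   0.   167.05] open0.0151 F [ 0.8  0.2 -2.3] T [ 0.04 -0.09  0.03]
q [ 23.  34. -57. 102.  31.  62.  33.]
tool delta (goal axes) [ 0.0003 -0.0003  0.0012] turn [0.01 0.   0.15]
```

Emit:
jog_arm:
  deltas:
    - {"jaw": 1, "tx": 0, "ty": 0, "tz": 0.001, "wx": 0, "wy": 0, "wz": 0}
    - {"jaw": 1, "tx": 0, "ty": 0, "tz": 0.001, "wx": 0, "wy": 0, "wz": 0}
    - {"jaw": 1, "tx": 0, "ty": 0, "tz": 0.001, "wx": 0, "wy": 0, "wz": 0}
    - {"jaw": 1, "tx": 0, "ty": 0, "tz": 0, "wx": 0, "wy": 0, "wz": 0}

```text
time_s: 8.1
tool_pos: [0.5414, 0.0898, 0.1782]
eef_rot: [180.0, 0.0, 167.1]
ft_force: [1.5, 0.5, -3.0]
opening: 0.0153
```

Emit:
jog_arm:
  deltas:
    - {"jaw": 1, "tx": 0, "ty": 0, "tz": 0.001, "wx": 0, "wy": 0, "wz": 0}
    - {"jaw": 1, "tx": 0, "ty": 0, "tz": 0.001, "wx": 0, "wy": 0, "wz": 0}
    - {"jaw": 1, "tx": 0, "ty": 0, "tz": 0, "wx": 0, "wy": 0, "wz": 0}

```text
time_s: 8.4
tool_pos: [0.5415, 0.0899, 0.1767]
eef_rot: [180.0, 0.0, 167.1]
ft_force: [-0.1, 0.1, 2.6]
opening: 0.015
```

Emit:
jog_arm:
  deltas:
    - {"jaw": 1, "tx": 0, "ty": 0, "tz": 0.001, "wx": 0, "wy": 0, "wz": 0}
    - {"jaw": 1, "tx": 0, "ty": 0, "tz": 0.001, "wx": 0, "wy": 0, "wz": 0}
    - {"jaw": 1, "tx": 0, "ty": 0, "tz": 0, "wx": 0, "wy": 0, "wz": 0}

```text
time_s: 8.7
tool_pos: [0.5414, 0.0899, 0.1744]
eef_rot: [180.0, 0.0, 167.1]
ft_force: [-0.9, -0.7, 4.5]
opening: 0.0151
```

Contact came at TCP z ≈ 0.177, the spring-disc height rather than the ears-blocked height, and the force is spring-like. The ears are in, so I'm pressing on.

Emit:
jog_arm:
  deltas:
    - {"jaw": 1, "tx": 0, "ty": 0, "tz": 0.002, "wx": 0, "wy": 0, "wz": 0}
    - {"jaw": 1, "tx": 0, "ty": 0, "tz": 0.002, "wx": 0, "wy": 0, "wz": 0}
    - {"jaw": 1, "tx": 0, "ty": 0, "tz": 0.002, "wx": 0, "wy": 0, "wz": 0}
    - {"jaw": 1, "tx": 0, "ty": 0, "tz": 0, "wx": 0, "wy": 0, "wz": 0}

```text
time_s: 9.1
tool_pos: [0.5415, 0.0899, 0.1685]
eef_rot: [180.0, 0.0, 167.1]
ft_force: [-0.1, -1.0, 7.5]
opening: 0.0152
```

Emit:
jog_arm:
  deltas:
    - {"jaw": 1, "tx": 0, "ty": 0, "tz": 0.0015, "wx": 0, "wy": 0, "wz": 0}
    - {"jaw": 1, "tx": 0, "ty": 0, "tz": 0.0015, "wx": 0, "wy": 0, "wz": 0}
    - {"jaw": 1, "tx": 0, "ty": 0, "tz": 0, "wx": 0, "wy": 0, "wz": 0}

```text
time_s: 9.4
tool_pos: [0.5415, 0.0898, 0.1657]
eef_rot: [180.0, 0.0, 167.1]
ft_force: [-1.0, -0.7, 8.3]
opening: 0.0152
```

```bash
python3 go.py .541 .0895 .165 166.9
```

```text
t9.4 pos [0.5415 0.0898 0.1657] rot [1.7999e+02 4.0000e-02 1.6705e+02] open0.0152 F [-1.  -0.7  8.3] T [-0.23  0.34 -0.02]
q [ 23.  34. -56. 103.  33.  61.  32.]
tool delta (goal axes) [ 0.0004 -0.0004  0.0007] turn [0.01 0.04 0.15]
```

Emit:
jog_arm:
  deltas:
    - {"jaw": 1, "tx": 0, "ty": 0, "tz": 0.001, "wx": 0, "wy": 0, "wz": 0}
    - {"jaw": 1, "tx": 0, "ty": -0.0001, "tz": 0, "wx": 0, "wy": 0, "wz": 4}
    - {"jaw": 1, "tx": 0, "ty": -0.0001, "tz": 0, "wx": 0, "wy": 0, "wz": 4}
    - {"jaw": 1, "tx": 0, "ty": -0.0001, "tz": 0, "wx": 0, "wy": 0, "wz": 4}
    - {"jaw": 1, "tx": 0, "ty": -0.0001, "tz": 0, "wx": 0, "wy": 0, "wz": 4}
    - {"jaw": 1, "tx": 0, "ty": -0.0001, "tz": 0, "wx": 0, "wy": 0, "wz": 4}
    - {"jaw": 1, "tx": 0, "ty": 0, "tz": 0, "wx": 0, "wy": 0, "wz": 0}

```text
time_s: 10.1
tool_pos: [0.5419, 0.0899, 0.1653]
eef_rot: [179.9, 0.1, 146.9]
ft_force: [-0.6, -0.3, 9.3]
opening: 0.0154
```

```bash
python3 go.py .541 .0895 .165 86.9
```

```text
t10.1 pos [0.5419 0.0899 0.1653] rot [1.7990e+02 9.0000e-02 1.4693e+02] open0.0154 F [-0.6 -0.3  9.3] T [-0.06  0.15  0.01]
q [ 20.  33. -51. 103.  29.  59.  15.]
tool delta (goal axes) [-0.0004 -0.0009  0.0003] turn [1.400e-01 3.000e-02 6.003e+01]
```

Emit:
jog_arm:
  deltas:
    - {"jaw": 1, "tx": 0, "ty": -0.0001, "tz": 0, "wx": 0, "wy": 0, "wz": 5}
    - {"jaw": 1, "tx": 0, "ty": -0.0001, "tz": 0, "wx": 0, "wy": 0, "wz": 5}
    - {"jaw": 1, "tx": 0, "ty": -0.0001, "tz": 0, "wx": 0, "wy": 0, "wz": 5}
    - {"jaw": 1, "tx": 0, "ty": -0.0001, "tz": 0, "wx": 0, "wy": 0, "wz": 5}
    - {"jaw": 1, "tx": 0, "ty": -0.0001, "tz": 0, "wx": 0, "wy": 0, "wz": 5}
    - {"jaw": 1, "tx": 0, "ty": 0, "tz": 0, "wx": 0, "wy": 0, "wz": 0}

```text
time_s: 10.7
tool_pos: [0.5416, 0.0895, 0.1653]
eef_rot: [179.9, 0.1, 121.9]
ft_force: [0.6, -0.6, 8.3]
opening: 0.0148
```

```bash
python3 go.py .541 .0895 .165 86.9
```

```text
t10.7 pos [0.5416 0.0895 0.1653] rot [1.7986e+02 5.0000e-02 1.2189e+02] open0.0148 F [ 0.6 -0.6  8.3] T [-0.06  0.11 -0.01]
q [ 16.  31. -44. 103.  25.  56.  -5.]
tool delta (goal axes) [-0.     -0.0006  0.0003] turn [1.500e-01 1.000e-02 3.499e+01]
```

Emit:
jog_arm:
  deltas:
    - {"jaw": 1, "tx": 0, "ty": -0.0001, "tz": 0, "wx": 0, "wy": 0, "wz": 5}
    - {"jaw": 1, "tx": 0, "ty": -0.0001, "tz": 0, "wx": 0, "wy": 0, "wz": 5}
    - {"jaw": 1, "tx": 0, "ty": -0.0001, "tz": 0, "wx": 0, "wy": 0, "wz": 5}
    - {"jaw": 1, "tx": 0, "ty": -0.0001, "tz": 0, "wx": 0, "wy": 0, "wz": 5}
    - {"jaw": 1, "tx": 0, "ty": -0.0001, "tz": 0, "wx": 0, "wy": 0, "wz": 5}
    - {"jaw": 1, "tx": 0, "ty": 0, "tz": 0, "wx": 0, "wy": 0, "wz": 0}

```text
time_s: 11.3
tool_pos: [0.5412, 0.0893, 0.1653]
eef_rot: [179.9, -0.0, 96.9]
ft_force: [-0.3, -0.7, 8.9]
opening: 0.0153
```

```bash
python3 go.py .541 .0895 .165 86.9
```

```text
t11.3 pos [0.5412 0.0893 0.1653] rot [ 1.7985e+02 -1.0000e-02  9.6900e+01] open0.0153 F [-0.3 -0.7  8.9] T [-0.02  0.06 -0.11]
q [ 12.  29. -37. 103.  21.  55. -26.]
tool delta (goal axes) [ 0.0002 -0.0002  0.0003] turn [ 0.15 -0.03 10.  ]
```

Emit:
jog_arm:
  deltas:
    - {"jaw": 1, "tx": 0, "ty": 0, "tz": 0, "wx": 0, "wy": 0, "wz": 3}
    - {"jaw": 1, "tx": 0, "ty": 0, "tz": 0, "wx": 0, "wy": 0, "wz": 3}
    - {"jaw": 1, "tx": 0, "ty": 0, "tz": 0, "wx": 0, "wy": 0, "wz": 2}
    - {"jaw": 1, "tx": 0, "ty": 0, "tz": 0, "wx": 0, "wy": 0, "wz": 1}
    - {"jaw": 1, "tx": 0, "ty": 0, "tz": 0, "wx": 0, "wy": 0, "wz": 0}

```text
time_s: 11.8
tool_pos: [0.5412, 0.0893, 0.1652]
eef_rot: [179.9, -0.0, 88.0]
ft_force: [-0.1, 0.3, 8.9]
opening: 0.0148
```

```bash
python3 go.py .541 .0895 .165 86.9
```

```text
t11.8 pos [0.5412 0.0893 0.1652] rot [ 1.7987e+02 -4.0000e-02  8.8030e+01] open0.0148 F [-0.1  0.3  8.9] T [0.05 0.17 0.02]
q [ 11.  28. -34. 103.  19.  54. -34.]
tool delta (goal axes) [ 0.0002 -0.0002  0.0002] turn [ 0.13 -0.04  1.13]
```

Emit:
jog_arm:
  deltas:
    - {"jaw": 1, "tx": 0, "ty": 0, "tz": 0, "wx": 0, "wy": 0, "wz": 1}
    - {"jaw": 1, "tx": 0, "ty": 0, "tz": 0, "wx": 0, "wy": 0, "wz": 0}

```text
time_s: 12.0
tool_pos: [0.5411, 0.0893, 0.1652]
eef_rot: [179.9, -0.0, 87.0]
ft_force: [0.1, -0.6, 9.3]
opening: 0.0154
```

```bash
python3 go.py .541 .0895 .165 86.9
```

```text
t12.0 pos [0.5411 0.0893 0.1652] rot [ 1.7987e+02 -4.0000e-02  8.7050e+01] open0.0154 F [ 0.1 -0.6  9.3] T [-0.01  0.12 -0.03]
q [ 10.  28. -34. 103.  19.  54. -34.]
tool delta (goal axes) [ 0.0002 -0.0002  0.0002] turn [ 0.13 -0.04  0.15]
```

Emit:
jog_arm:
  deltas:
    - {"jaw": 1, "tx": 0, "ty": 0, "tz": 0, "wx": 0, "wy": 0, "wz": 1}
    - {"jaw": 1, "tx": 0, "ty": 0, "tz": 0, "wx": 0, "wy": 0, "wz": 0}

```text
time_s: 12.2
tool_pos: [0.5411, 0.0893, 0.1652]
eef_rot: [179.9, -0.0, 86.0]
ft_force: [-0.2, 0.5, 9.5]
opening: 0.0151
```

```bash
python3 go.py .541 .0895 .165 86.9
```

```text
t12.2 pos [0.5411 0.0893 0.1652] rot [ 1.7987e+02 -5.0000e-02  8.6040e+01] open0.0151 F [-0.2  0.5  9.5] T [0.03 0.16 0.05]
q [ 10.  28. -34. 103.  19.  54. -35.]
tool delta (goal axes) [ 0.0002 -0.0001  0.0002] turn [ 0.13 -0.04 -0.86]
```

Emit:
jog_arm:
  deltas:
    - {"jaw": 1, "tx": 0, "ty": 0, "tz": 0, "wx": 0, "wy": 0, "wz": 1}
    - {"jaw": 1, "tx": 0, "ty": 0, "tz": 0, "wx": 0, "wy": 0, "wz": 0}

```text
time_s: 12.4
tool_pos: [0.5411, 0.0892, 0.1652]
eef_rot: [179.9, -0.0, 85.0]
ft_force: [-0.0, 0.3, 8.9]
opening: 0.0149
```

```bash
python3 go.py .541 .0895 .165 86.9
```

```text
t12.4 pos [0.5411 0.0892 0.1652] rot [ 1.7987e+02 -5.0000e-02  8.5040e+01] open0.0149 F [-0.   0.3  8.9] T [0.04 0.14 0.03]
q [ 10.  28. -33. 103.  19.  54. -36.]
tool delta (goal axes) [ 0.0002 -0.0002  0.0002] turn [ 0.13 -0.05 -1.86]
```

Emit:
jog_arm:
  deltas:
    - {"jaw": 1, "tx": 0, "ty": 0, "tz": 0, "wx": 0, "wy": 0, "wz": 1}
    - {"jaw": 1, "tx": 0, "ty": 0, "tz": 0, "wx": 0, "wy": 0, "wz": 0}

```text
time_s: 12.6
tool_pos: [0.5411, 0.0893, 0.1652]
eef_rot: [179.9, -0.1, 84.0]
ft_force: [0.9, -0.0, 8.4]
opening: 0.015
```

```bash
python3 go.py .541 .0895 .165 86.9
python3 - <<'E'
from m import *
snap('side','s3.png')
c=cv2.imread('pics/s3.png')[150:195,232:292];cv2.imwrite('pics/p3.png',cv2.resize(c,(600,450),interpolation=cv2.INTER_CUBIC))
E
```

```text
t12.6 pos [0.5411 0.0893 0.1652] rot [ 1.7988e+02 -5.0000e-02  8.4040e+01] open0.0150 F [ 0.9 -0.   8.4] T [0.04 0.09 0.03]
q [ 10.  28. -33. 103.  19.  54. -37.]
tool delta (goal axes) [ 0.0002 -0.0001  0.0002] turn [ 0.12 -0.05 -2.86]
```

View pics/p3.png

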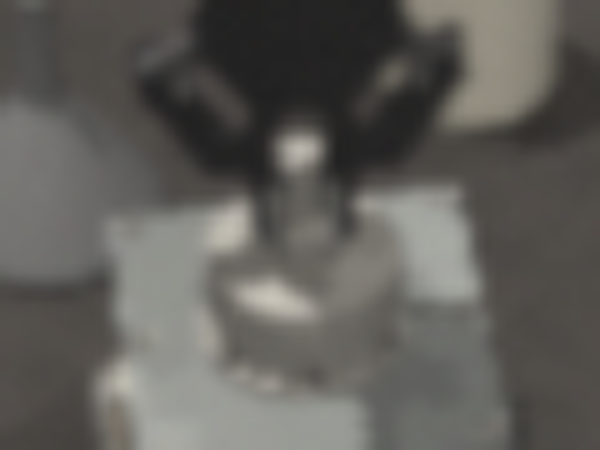

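The cap sits on the neck with its bar still square between the pads, pointing along the pump. No stop is felt yet, so I'll keep turning in small steps.

Emit:
jog_arm:
  deltas:
    - {"jaw": 1, "tx": 0, "ty": 0, "tz": 0, "wx": 0, "wy": 0, "wz": 1}
    - {"jaw": 1, "tx": 0, "ty": 0, "tz": 0, "wx": 0, "wy": 0, "wz": 0}

```text
time_s: 12.85
tool_pos: [0.5412, 0.0893, 0.1652]
eef_rot: [179.9, -0.1, 83.0]
ft_force: [-1.6, 0.3, 8.7]
opening: 0.0153
```

```bash
python3 go.py .541 .0895 .165 86.9
```

```text
t12.8 pos [0.5412 0.0893 0.1652] rot [ 1.7987e+02 -5.0000e-02  8.3040e+01] open0.0153 F [-1.6  0.3  8.7] T [0.02 0.17 0.  ]
q [ 10.  28. -33. 103.  18.  54. -38.]
tool delta (goal axes) [ 0.0002 -0.0002  0.0002] turn [ 0.13 -0.05 -3.86]
```

Emit:
jog_arm:
  deltas:
    - {"jaw": 1, "tx": 0, "ty": 0, "tz": 0, "wx": 0, "wy": 0, "wz": 1}
    - {"jaw": 1, "tx": 0, "ty": 0, "tz": 0, "wx": 0, "wy": 0, "wz": 0}

```text
time_s: 13.05
tool_pos: [0.5411, 0.0893, 0.1652]
eef_rot: [179.9, -0.1, 82.1]
ft_force: [-1.4, 0.4, 10.0]
opening: 0.0151
```

```bash
python3 go.py .541 .0895 .165 86.9
```

```text
t13.1 pos [0.5411 0.0893 0.1652] rot [ 1.7989e+02 -5.0000e-02  8.2050e+01] open0.0151 F [-1.4  0.4 10. ] T [0.1  0.2  0.09]
q [ 10.  28. -32. 103.  18.  54. -39.]
tool delta (goal axes) [ 0.0002 -0.0001  0.0002] turn [ 0.12 -0.05 -4.85]
```

Emit:
jog_arm:
  deltas:
    - {"jaw": 1, "tx": 0, "ty": 0, "tz": 0, "wx": 0, "wy": 0, "wz": 1}
    - {"jaw": 1, "tx": 0, "ty": 0, "tz": 0, "wx": 0, "wy": 0, "wz": 0}

```text
time_s: 13.25
tool_pos: [0.5408, 0.0894, 0.1651]
eef_rot: [179.9, -0.0, 81.1]
ft_force: [-2.1, 0.1, 9.6]
opening: 0.0151
```

```bash
python3 go.py .541 .0895 .165 86.9
```

```text
t13.2 pos [0.5408 0.0894 0.1651] rot [ 1.7991e+02 -5.0000e-02  8.1090e+01] open0.0151 F [-2.1  0.1  9.6] T [0.   0.33 0.31]
q [  9.  28. -32. 103.  18.  54. -39.]
tool delta (goal axes) [0.0001 0.0002 0.0001] turn [ 0.09 -0.04 -5.81]
```

Emit:
jog_arm:
  deltas:
    - {"jaw": 1, "tx": 0, "ty": 0, "tz": -0.001, "wx": 0, "wy": 0, "wz": 0}
    - {"jaw": 1, "tx": 0, "ty": 0, "tz": -0.001, "wx": 0, "wy": 0, "wz": 0}
    - {"jaw": 1, "tx": 0, "ty": 0, "tz": -0.001, "wx": 0, "wy": 0, "wz": 0}
    - {"jaw": 1, "tx": 0, "ty": 0, "tz": 0, "wx": 0, "wy": 0, "wz": 0}

```text
time_s: 13.65
tool_pos: [0.5407, 0.0893, 0.1676]
eef_rot: [180.0, -0.1, 81.1]
ft_force: [0.5, 2.4, 6.4]
opening: 0.0149
```

```bash
python3 go.py .541 .0895 .165 86.9
```

```text
t13.7 pos [0.5407 0.0893 0.1676] rot [ 1.7995e+02 -6.0000e-02  8.1090e+01] open0.0149 F [0.5 2.4 6.4] T [ 0.52 -0.22  0.24]
q [ 10.  28. -32. 103.  18.  54. -39.]
tool delta (goal axes) [0.0002 0.0003 0.0026] turn [ 0.05 -0.05 -5.81]
```

Stop felt at yaw ≈ 81–82° (Tz 0.31). Letting up there gave side moments, so I'll push back down, ease off about a degree and let up again.

Emit:
jog_arm:
  deltas:
    - {"jaw": 1, "tx": 0, "ty": 0, "tz": 0.0015, "wx": 0, "wy": 0, "wz": 0}
    - {"jaw": 1, "tx": 0, "ty": 0, "tz": 0.0015, "wx": 0, "wy": 0, "wz": -1}
    - {"jaw": 1, "tx": 0, "ty": 0, "tz": 0, "wx": 0, "wy": 0, "wz": 0}

```text
time_s: 13.95
tool_pos: [0.5408, 0.0893, 0.1649]
eef_rot: [179.9, -0.1, 82.1]
ft_force: [0.3, 1.8, 8.2]
opening: 0.0154
```

```bash
python3 go.py .541 .0895 .165 86.9
```

```text
t13.9 pos [0.5408 0.0893 0.1649] rot [ 1.7993e+02 -6.0000e-02  8.2070e+01] open0.0154 F [0.3 1.8 8.2] T [ 0.44  0.04 -0.03]
q [ 10.  28. -32. 103.  18.  54. -39.]
tool delta (goal axes) [ 0.0003  0.0002 -0.0001] turn [ 0.07 -0.06 -4.83]
```

Emit:
jog_arm:
  deltas:
    - {"jaw": 1, "tx": 0, "ty": 0, "tz": -0.001, "wx": 0, "wy": 0, "wz": 0}
    - {"jaw": 1, "tx": 0, "ty": 0, "tz": -0.001, "wx": 0, "wy": 0, "wz": 0}
    - {"jaw": 1, "tx": 0, "ty": 0, "tz": -0.001, "wx": 0, "wy": 0, "wz": 0}
    - {"jaw": 1, "tx": 0, "ty": 0, "tz": 0, "wx": 0, "wy": 0, "wz": 0}

```text
time_s: 14.35
tool_pos: [0.5408, 0.0892, 0.168]
eef_rot: [179.9, -0.1, 82.0]
ft_force: [0.2, 2.3, 7.4]
opening: 0.0153
```

```bash
python3 go.py .541 .0895 .165 86.9
```

```text
t14.3 pos [0.5408 0.0892 0.168 ] rot [ 1.7993e+02 -6.0000e-02  8.2040e+01] open0.0153 F [0.2 2.3 7.4] T [ 0.5  -0.01  0.03]
q [ 10.  28. -33. 103.  18.  54. -38.]
tool delta (goal axes) [0.0003 0.0002 0.003 ] turn [ 0.07 -0.06 -4.86]
```

Emit:
jog_arm:
  deltas:
    - {"jaw": 1, "tx": 0.0007, "ty": 0, "tz": -0.001, "wx": 0, "wy": 0, "wz": 0}
    - {"jaw": 1, "tx": 0, "ty": 0, "tz": -0.001, "wx": 0, "wy": 0, "wz": 0}
    - {"jaw": 1, "tx": 0, "ty": 0, "tz": -0.0005, "wx": 0, "wy": 0, "wz": 0}
    - {"jaw": 1, "tx": 0, "ty": 0, "tz": 0, "wx": 0, "wy": 0, "wz": 0}

```text
time_s: 14.75
tool_pos: [0.5408, 0.0893, 0.1702]
eef_rot: [180.0, -0.0, 82.0]
ft_force: [-0.2, -0.2, 6.2]
opening: 0.0152
```

```bash
python3 go.py .541 .0895 .165 86.9
```

```text
t14.8 pos [0.5408 0.0893 0.1702] rot [ 1.7995e+02 -1.0000e-02  8.2020e+01] open0.0152 F [-0.2 -0.2  6.2] T [ 0.2  -0.05 -0.09]
q [ 10.  28. -33. 103.  18.  55. -38.]
tool delta (goal axes) [0.0002 0.0002 0.0052] turn [ 0.05 -0.01 -4.88]
```

Emit:
jog_arm:
  deltas:
    - {"jaw": 1, "tx": 0, "ty": 0, "tz": -0.0005, "wx": 0, "wy": 0, "wz": 0}
    - {"jaw": 1, "tx": 0, "ty": 0, "tz": -0.0005, "wx": 0, "wy": 0, "wz": 0}
    - {"jaw": 1, "tx": 0, "ty": 0, "tz": 0, "wx": 0, "wy": 0, "wz": 0}

```text
time_s: 15.05
tool_pos: [0.5408, 0.0893, 0.1705]
eef_rot: [180.0, -0.0, 82.0]
ft_force: [3.5, 1.1, 0.1]
opening: 0.0153
```

```bash
python3 go.py .541 .0895 .165 86.9
```

```text
t15.1 pos [0.5408 0.0893 0.1705] rot [ 1.7998e+02 -2.0000e-02  8.2030e+01] open0.0153 F [3.5 1.1 0.1] T [ 0.27 -0.81  0.01]
q [ 10.  28. -33. 103.  18.  55. -38.]
tool delta (goal axes) [0.0002 0.0002 0.0055] turn [ 0.02 -0.02 -4.87]
```

The upward force collapses at mid ≈ 14 mm, so the cap is held in the pockets. I'll check with a gentle turn back.

Emit:
jog_arm:
  deltas:
    - {"jaw": 1, "tx": 0, "ty": 0, "tz": 0.0005, "wx": 0, "wy": 0, "wz": -1}
    - {"jaw": 1, "tx": 0, "ty": 0, "tz": 0, "wx": 0, "wy": 0, "wz": -1}
    - {"jaw": 1, "tx": 0, "ty": 0, "tz": 0, "wx": 0, "wy": 0, "wz": -1}
    - {"jaw": 1, "tx": 0, "ty": 0, "tz": 0, "wx": 0, "wy": 0, "wz": 0}

```text
time_s: 15.45
tool_pos: [0.5406, 0.0893, 0.1705]
eef_rot: [180.0, 0.0, 85.1]
ft_force: [1.4, 0.1, 5.5]
opening: 0.0151
```

```bash
python3 go.py .541 .0895 .165 86.9
```

```text
t15.4 pos [0.5406 0.0893 0.1705] rot [179.98   0.    85.1 ] open0.0151 F [1.4 0.1 5.5] T [ 0.03 -0.45 -0.03]
q [ 10.  28. -33. 103.  18.  55. -36.]
tool delta (goal axes) [0.0002 0.0004 0.0055] turn [ 0.02  0.   -1.8 ]
```

Emit:
jog_arm:
  deltas:
    - {"jaw": 1, "tx": 0, "ty": 0, "tz": 0, "wx": 0, "wy": 0, "wz": -1}
    - {"jaw": 1, "tx": 0, "ty": 0, "tz": 0, "wx": 0, "wy": 0, "wz": -1}
    - {"jaw": 1, "tx": 0, "ty": 0, "tz": 0, "wx": 0, "wy": 0, "wz": 0}

```text
time_s: 15.75
tool_pos: [0.5405, 0.0892, 0.1705]
eef_rot: [180.0, 0.0, 87.1]
ft_force: [1.0, -0.4, 5.4]
opening: 0.0152
```

```bash
python3 go.py .541 .0895 .165 86.9
```

```text
t15.8 pos [0.5405 0.0892 0.1705] rot [1.7999e+02 1.0000e-02 8.7100e+01] open0.0152 F [ 1.  -0.4  5.4] T [-0.02 -0.42 -0.01]
q [ 11.  28. -34. 103.  19.  55. -34.]
tool delta (goal axes) [0.0003 0.0005 0.0055] turn [0.01 0.01 0.2 ]
```

The bar has about 5° of play in the pockets and now lies along the pump at 87°. Releasing and rising.

Emit:
jog_arm:
  deltas:
    - {"jaw": 0.5, "tx": 0, "ty": 0, "tz": 0, "wx": 0, "wy": 0, "wz": 0}
    - {"jaw": 0.5, "tx": 0, "ty": 0, "tz": 0, "wx": 0, "wy": 0, "wz": 0}
    - {"jaw": 0.5, "tx": 0, "ty": 0, "tz": 0, "wx": 0, "wy": 0, "wz": 0}
    - {"jaw": 0.5, "tx": 0, "ty": 0, "tz": 0, "wx": 0, "wy": 0, "wz": 0}
    - {"jaw": 0.5, "tx": 0, "ty": 0, "tz": -0.03, "wx": 0, "wy": 0, "wz": 0}
    - {"jaw": 0.5, "tx": 0, "ty": 0, "tz": -0.03, "wx": 0, "wy": 0, "wz": 0}
    - {"jaw": 0.5, "tx": 0, "ty": 0, "tz": -0.02, "wx": 0, "wy": 0, "wz": 0}
    - {"jaw": 1, "tx": -0.03, "ty": 0, "tz": 0, "wx": 0, "wy": 0, "wz": 0}
    - {"jaw": 1, "tx": -0.04, "ty": 0, "tz": 0, "wx": 0, "wy": 0, "wz": 0}
    - {"jaw": 1, "tx": -0.04, "ty": 0, "tz": 0, "wx": 0, "wy": 0, "wz": 0}
    - {"jaw": 1, "tx": -0.04, "ty": 0, "tz": 0, "wx": 0, "wy": 0, "wz": 0}
    - {"jaw": 1, "tx": -0.04, "ty": 0, "tz": 0, "wx": 0, "wy": 0, "wz": 0}

```text
time_s: 16.95
tool_pos: [0.5302, -0.1018, 0.2503]
eef_rot: [-180.0, 0.0, 87.1]
ft_force: [1.4, -0.2, -0.2]
opening: -0.0002
```

```bash
python3 go.py .529 -.117 .134 86.9
python3 - <<'E'
from m import *
snap('side','s4.png');snap('top','t4.png')
c=lambda n,x,y,w=80,h=60:cv2.resize(cv2.imread('pics/'+n)[y:y+h,x:x+w],(400,300),interpolation=cv2.INTER_CUBIC)
cv2.imwrite('pics/p4.png',np.hstack([c('s4.png',225,150),c('t4.png',215,145)]))
E
```

```text
t16.9 pos [ 0.5302 -0.1018  0.2503] rot [-1.7998e+02  1.0000e-02  8.7070e+01] open-0.0002 F [ 1.4 -0.2 -0.2] T [-0.03 -0.06 -0.02]
q [ 32.  23. -34.  97.  14.  65.  -9.]
tool delta (goal axes) [-0.0152 -0.0003  0.1163] turn [-0.02  0.01  0.17]
```

View pics/p4.png

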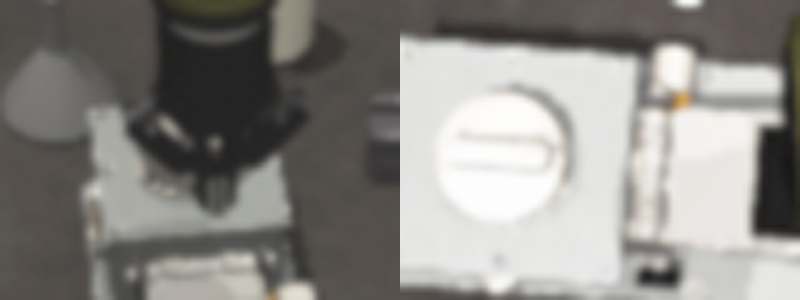

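The top view shows the cap seated at about (500,155) in the crop with its bar along the pump. Next is the pedal.

Emit:
jog_arm:
  deltas:
    - {"jaw": 1, "tx": -0.005, "ty": 0, "tz": 0.03, "wx": 0, "wy": 0, "wz": 0}
    - {"jaw": 1, "tx": 0, "ty": 0, "tz": 0.03, "wx": 0, "wy": 0, "wz": 0}
    - {"jaw": 1, "tx": 0, "ty": 0, "tz": 0.03, "wx": 0, "wy": 0, "wz": 0}
    - {"jaw": 1, "tx": 0, "ty": 0, "tz": 0.02, "wx": 0, "wy": 0, "wz": 0}
    - {"jaw": 1, "tx": 0, "ty": 0, "tz": 0, "wx": 0, "wy": 0, "wz": 0}

```text
time_s: 17.55
tool_pos: [0.5285, -0.1048, 0.1377]
eef_rot: [-179.7, -0.1, 87.1]
ft_force: [0.2, 0.6, 0.7]
opening: -0.0002
```

```bash
python3 go.py .529 -.117 .134 86.9
```

```text
t17.6 pos [ 0.5285 -0.1048  0.1377] rot [-1.7969e+02 -6.0000e-02  8.7090e+01] open-0.0002 F [0.2 0.6 0.7] T [ 0.05 -0.    0.02]
q [ 29.  29. -31. 106.  19.  50. -14.]
tool delta (goal axes) [-0.0121  0.0012  0.0037] turn [-0.31 -0.05  0.19]
```

Emit:
jog_arm:
  deltas:
    - {"jaw": 1, "tx": 0, "ty": 0, "tz": 0.004, "wx": 0, "wy": 0, "wz": 0}
    - {"jaw": 1, "tx": 0, "ty": 0, "tz": 0.004, "wx": 0, "wy": 0, "wz": 0}
    - {"jaw": 1, "tx": 0, "ty": 0, "tz": 0.004, "wx": 0, "wy": 0, "wz": 0}
    - {"jaw": 1, "tx": 0, "ty": 0, "tz": 0, "wx": 0, "wy": 0, "wz": 0}

```text
time_s: 17.95
tool_pos: [0.5304, -0.1054, 0.1284]
eef_rot: [180.0, 0.0, 87.1]
ft_force: [-0.0, 0.2, -0.1]
opening: 0.0003
```

```bash
python3 go.py .529 -.117 .134 86.9
```

```text
t17.9 pos [ 0.5304 -0.1054  0.1284] rot [1.7998e+02 1.0000e-02 8.7060e+01] open0.0003 F [-0.   0.2 -0.1] T [-0.01  0.   -0.  ]
q [ 29.  30. -31. 107.  20.  49. -15.]
tool delta (goal axes) [-0.0117 -0.0008 -0.0056] turn [0.02 0.01 0.16]
```

Emit:
jog_arm:
  deltas:
    - {"jaw": 1, "tx": 0, "ty": 0, "tz": -0.006, "wx": 0, "wy": 0, "wz": 0}
    - {"jaw": 1, "tx": -0.011, "ty": 0, "tz": 0, "wx": 0, "wy": 0, "wz": 0}
    - {"jaw": 1, "tx": 0, "ty": 0, "tz": 0.006, "wx": 0, "wy": 0, "wz": 0}
    - {"jaw": 1, "tx": 0, "ty": 0, "tz": 0.004, "wx": 0, "wy": 0, "wz": 0}
    - {"jaw": 1, "tx": 0, "ty": 0, "tz": 0.004, "wx": 0, "wy": 0, "wz": 0}
    - {"jaw": 1, "tx": 0, "ty": 0, "tz": 0, "wx": 0, "wy": 0, "wz": 0}

```text
time_s: 18.55
tool_pos: [0.5307, -0.1182, 0.1207]
eef_rot: [179.9, 0.1, 87.0]
ft_force: [-0.0, -3.7, 7.8]
opening: -0.0003
```

Emit:
jog_arm:
  deltas:
    - {"jaw": 1, "tx": 0, "ty": 0, "tz": 0.004, "wx": 0, "wy": 0, "wz": 0}
    - {"jaw": 1, "tx": 0, "ty": 0, "tz": 0.004, "wx": 0, "wy": 0, "wz": 0}
    - {"jaw": 1, "tx": 0, "ty": 0, "tz": 0.004, "wx": 0, "wy": 0, "wz": 0}
    - {"jaw": 1, "tx": 0, "ty": 0, "tz": 0.004, "wx": 0, "wy": 0, "wz": 0}
    - {"jaw": 1, "tx": 0, "ty": 0, "tz": 0.003, "wx": 0, "wy": 0, "wz": 0}
    - {"jaw": 1, "tx": 0, "ty": 0, "tz": 0, "wx": 0, "wy": 0, "wz": 0}

```text
time_s: 19.15
tool_pos: [0.5308, -0.12, 0.1022]
eef_rot: [179.8, 0.2, 86.9]
ft_force: [-1.1, -8.2, 11.8]
opening: 0.0002
```

Emit:
jog_arm:
  deltas:
    - {"jaw": 1, "tx": 0, "ty": 0, "tz": 0.002, "wx": 0, "wy": 0, "wz": 0}
    - {"jaw": 1, "tx": 0, "ty": 0, "tz": 0.002, "wx": 0, "wy": 0, "wz": 0}
    - {"jaw": 1, "tx": 0, "ty": 0, "tz": 0, "wx": 0, "wy": 0, "wz": 0}

```text
time_s: 19.45
tool_pos: [0.5307, -0.1204, 0.0984]
eef_rot: [179.8, 0.3, 86.9]
ft_force: [-1.1, -9.0, 13.3]
opening: 0.0002
```

Emit:
jog_arm:
  deltas:
    - {"jaw": 1, "tx": 0, "ty": 0, "tz": 0.0015, "wx": 0, "wy": 0, "wz": 0}
    - {"jaw": 1, "tx": 0, "ty": 0, "tz": 0.0015, "wx": 0, "wy": 0, "wz": 0}
    - {"jaw": 1, "tx": 0, "ty": 0, "tz": 0, "wx": 0, "wy": 0, "wz": 0}

```text
time_s: 19.75
tool_pos: [0.5307, -0.1206, 0.096]
eef_rot: [179.8, 0.3, 86.8]
ft_force: [-2.3, -9.9, 17.4]
opening: 0.0003
```

Emit:
jog_arm:
  deltas:
    - {"jaw": 1, "tx": 0, "ty": 0, "tz": 0.001, "wx": 0, "wy": 0, "wz": 0}
    - {"jaw": 1, "tx": 0, "ty": 0, "tz": 0, "wx": 0, "wy": 0, "wz": 0}

```text
time_s: 19.95
tool_pos: [0.5308, -0.1206, 0.0959]
eef_rot: [179.8, 0.3, 86.8]
ft_force: [-5.8, -9.8, 25.5]
opening: 0.0001
```

Emit:
jog_arm:
  deltas:
    - {"jaw": 1, "tx": 0, "ty": 0, "tz": 0.001, "wx": 0, "wy": 0, "wz": 0}
    - {"jaw": 1, "tx": 0, "ty": 0, "tz": 0, "wx": 0, "wy": 0, "wz": 0}

```text
time_s: 20.15
tool_pos: [0.5308, -0.1206, 0.0957]
eef_rot: [179.8, 0.4, 86.8]
ft_force: [-7.8, -9.2, 35.3]
opening: 0.0001
```

The stop is reached: z holds at 0.0957 while the force climbs to 35 N. I'll let the pedal come back up under control.

Emit:
jog_arm:
  deltas:
    - {"jaw": 1, "tx": 0, "ty": 0, "tz": -0.005, "wx": 0, "wy": 0, "wz": 0}
    - {"jaw": 1, "tx": 0, "ty": 0, "tz": -0.006, "wx": 0, "wy": 0, "wz": 0}
    - {"jaw": 1, "tx": 0, "ty": 0, "tz": -0.006, "wx": 0, "wy": 0, "wz": 0}
    - {"jaw": 1, "tx": 0, "ty": 0, "tz": -0.006, "wx": 0, "wy": 0, "wz": 0}
    - {"jaw": 1, "tx": 0, "ty": 0, "tz": -0.006, "wx": 0, "wy": 0, "wz": 0}
    - {"jaw": 1, "tx": 0, "ty": 0, "tz": -0.006, "wx": 0, "wy": 0, "wz": 0}
    - {"jaw": 1, "tx": 0, "ty": 0, "tz": -0.01, "wx": 0, "wy": 0, "wz": 0}
    - {"jaw": 1, "tx": 0, "ty": 0, "tz": -0.03, "wx": 0, "wy": 0, "wz": 0}
    - {"jaw": 1, "tx": 0, "ty": 0, "tz": -0.04, "wx": 0, "wy": 0, "wz": 0}
    - {"jaw": 1, "tx": 0, "ty": 0, "tz": -0.04, "wx": 0, "wy": 0, "wz": 0}

```text
time_s: 21.15
tool_pos: [0.5288, -0.1171, 0.2482]
eef_rot: [-179.9, 0.0, 87.0]
ft_force: [0.9, -0.6, 0.3]
opening: 0.0001
```

Emit:
jog_arm:
  deltas:
    - {"jaw": 1, "tx": -0.03, "ty": 0, "tz": 0, "wx": 0, "wy": 0, "wz": 0}
    - {"jaw": 1, "tx": -0.04, "ty": 0, "tz": 0, "wx": 0, "wy": 0, "wz": 0}
    - {"jaw": 1, "tx": -0.04, "ty": 0, "tz": 0, "wx": 0, "wy": 0, "wz": 0}
    - {"jaw": 1, "tx": -0.04, "ty": 0, "tz": 0, "wx": 0, "wy": 0, "wz": 0}
    - {"jaw": 1, "tx": -0.04, "ty": 0, "tz": 0, "wx": 0, "wy": 0, "wz": 0}
    - {"jaw": 1, "tx": 0, "ty": 0, "tz": 0, "wx": 0, "wy": 0, "wz": 0}
    - {"jaw": 1, "tx": 0, "ty": 0, "tz": 0, "wx": 0, "wy": 0, "wz": 0}

```text
time_s: 21.85
tool_pos: [0.5189, -0.3076, 0.2465]
eef_rot: [-179.9, -0.0, 86.9]
ft_force: [0.8, 0.9, -0.1]
opening: 0.0004
```

```bash
python3 go.py .529 -.117 .134 86.9
cat > f.py <<'E'
from m import *
for n in('top','side'): snap(n,n+'5.png')
c=lambda n,x,y,w,h:cv2.resize(cv2.imread('pics/'+n)[y:y+h,x:x+w],(400,600*h//w*0+450),interpolation=cv2.INTER_CUBIC)
cv2.imwrite('pics/p5.png',np.hstack([c('top5.png',200,130,120,135),c('side5.png',200,120,120,135)]))
# pedal edges now vs before
lsd(cv2.imread('pics/top5.png'),'top',205,145,115,70,.1,22)
E
python3 f.py
```

```text
t21.9 pos [ 0.5189 -0.3076  0.2465] rot [-1.799e+02 -3.000e-02  8.687e+01] open0.0004 F [ 0.8  0.9 -0.1] T [ 0.11  0.03 -0.  ]
q [ 48.  28. -32.  88.  16.  68.  10.]
tool delta (goal axes) [ 0.1908 -0.0003  0.1125] turn [-0.1  -0.03 -0.03]
top [286.6 169.8] [311.6 171.2] len0.083 yaw88.1 [ 0.568 -0.076] [ 0.565 -0.159]
top [309.9 193.3] [285.7 191.5] len0.080 yaw87.1 [ 0.492 -0.154] [ 0.496 -0.075]
top [313.  196.6] [315.1 169.4] len0.090 yaw176.6 [ 0.481 -0.165] [ 0.571 -0.17 ]
top [263.7 155.7] [213.4 151.8] len0.167 yaw86.9 [0.613 0.001] [0.622 0.167]
top [213.  152.3] [209.1 197.4] len0.150 yaw176.7 [0.62  0.168] [0.471 0.177]
top [237.6 203.3] [305.5 208.4] len0.224 yaw87.0 [0.454 0.083] [ 0.442 -0.141]
top [309.4 159.7] [274.2 156.9] len0.117 yaw86.7 [ 0.603 -0.151] [ 0.61  -0.034]
top [306.6 167.6] [271.3 165.9] len0.117 yaw88.6 [ 0.577 -0.142] [ 0.579 -0.025]
top [274.8 163.3] [307.3 163.5] len0.107 yaw90.9 [ 0.588 -0.037] [ 0.59  -0.144]
```

View pics/p5.png

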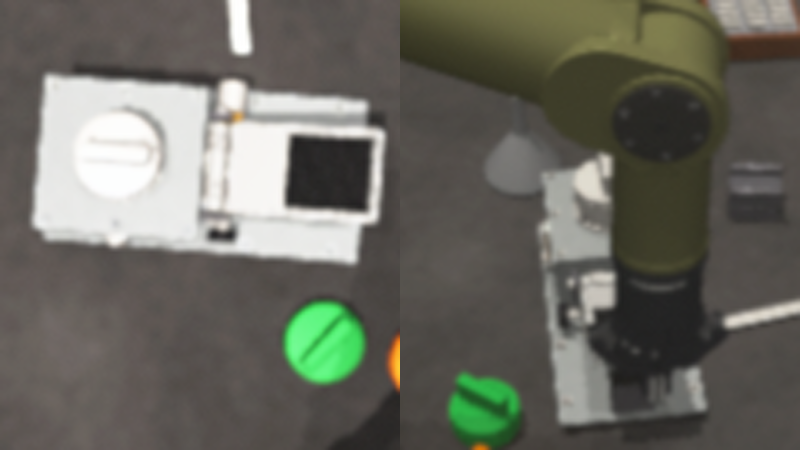

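The pedal's edges in the top view match the starting picture to within 0.6 px, so it is back up. The cap is seated with its bar along the pump, and the arm is clear.

```bash
python3 -c "
from h import *
print(robot.close_job())"
```

```text
the job is handed in; nothing more can be done
None
```

I put the steel cap on the neck, pushed it in, turned it clockwise to its stop and let it up into its pockets. Then I pressed the pedal to its stop, let it come back up and handed the job in at about 22 s.

**Checks that agreed**
- **Cap locked:** let up, the cap stopped rising at about 14 mm above the rim, where the upward force dropped from 6 N to about 0. The top picture shows its bar along the pump.
- **Pedal:** the tip stopped at z = 0.0957 m while the force rose to 35 N. Afterwards the pedal's edges in the top picture were within 0.6 px of where they started.
- **Clear of the scene:** the arm was well clear and read about 1 N at the end.

**Checks that disagreed or were incomplete**
- **Stop angle:** I felt the stop about 5° later than I expected from the picture.
- **First let-up:** at the stop it gave side moments, so I pushed down again, eased back 1° and let up again, which went more easily.
- **Turn-back test:** I turned the locked cap back only 5°, within its play, so I did not feel it block against turning back.
- **Other objects:** I did not measure the bystanders again. I saw no contact, and those in the last crops looked unmoved.

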